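# Turn a meal box lid up and check its height

### The job

The blue-lidded meal box is lying on its lid: turn it over and lay it lid up on the green board, setting it down rather than letting it drop or topple. Then check its height: stand the bridge gauge on the board astride the box, gently, so that both legs are down on the board and the sprung foot rests on the yellow spot in the middle of the lid, and leave it there. Leave the other things on the table where they are.

Things in the scene. Friction and masses are not known exactly. Their poses are not given: they have to be found in the camera images.
- meal_box: Closed rigid snap-lid meal box 110 x 58 x 42 mm (x, y, z), about 0.22 kg; white body, blue lid 8 mm thick, flush with the sides. Origin: centre of the OUTER FACE OF THE LID. x along the length, y along the width, z from lid to base: z points up at the start (box lying on its lid) and must point down at the end. It can be gripped across its 58 mm width.
- lid_spot (a point): Centre of the yellow spot (28 mm across, flat) in the middle of the lid's outer face; same point as the origin of meal_box. Hidden underneath at the start.
- box_center (a point): Centre of the meal box: 21 mm from the outer faces of lid and base, 55 mm from the ends. The box also stands stably on a 58 x 42 mm end, on the table or the board.
- board: Green plastic chopping board, fixed, flat, 260 x 260 x 12 mm (x, y, z); origin under its centre, so the top is 12 mm above it. Lies on the table at z = 0, between the meal box and the gauge.
- gauge: Loose bridge gauge, 0.53 kg, standing on the table. Two aluminium legs, 64 mm along x, 14 along y, 86 high, centred at y = -48 and +48 mm: the gap between them is 82 mm wide, open along x. Crossbeam above, underside 70 mm over the soles. Origin: middle between the legs at sole level; z up. It goes over the meal box with its x along the box's length, either way round.
- gauge_grip (a point): Where to grip the gauge from above: on the axis of its red square grip post (30 x 30 mm, from 86 to 132 mm above the soles), 112 mm above the soles; axes as the gauge's.
- gauge_foot (a joint): Gauge reading in m: height of its sliding foot above the soles, 0 to 0.050; 0 when free, 0.042 when standing properly over the meal box. The foot (black disc 20 mm across, mid-bridge) slides along the gauge's z, sprung down with 0.45 N at 0 plus 15 N/m (1.1 N at 42 mm), which the gauge's weight easily overcomes.
- foot_tip (a point): Middle of the underside of the gauge's sliding foot.
- box_red: Bystander to leave alone: meal box with a red lid, lid up, 110 x 58 x 42 mm; origin under its centre.
- box_green: Bystander to leave alone: meal box with a green lid, lid up, 110 x 58 x 42 mm; origin under its centre.
- plate_rolls: Bystander to leave alone: white plate, 160 mm across, with bread on it, 50 mm high; origin under its centre.
- fork_cup: Bystander to leave alone: black cup of plastic forks, 75 mm across, 180 mm high; origin under its centre.
- sauce_jar: Bystander to leave alone: jar with a red cap, 70 mm across, 100 mm high; origin under its centre.
- spatula: Bystander to leave alone: spatula lying on the table near the robot, about 0.3 m long.

How it is judged:
By the outcome, as a careful person would: the job done as asked, in the order asked, and still so for the second after the job is handed in, with the robot touching nothing.
It also fails if it takes over 72 s, if anything falls off the work surface, if the arm or the gripper's body presses on something with over 40 N, if the wrist force passes 120 N, or if a joint passes its speed limit or range.

### The arm

A 6-joint arm with a two-finger parallel gripper is mounted at the origin on the work surface. World frame = base frame: x ahead of the robot, y to its left, z up, the work surface at z = 0. Lengths are in m, angles in rad, forces in N, time in s.
With the tool pointing down it reaches from about 0.35 to 0.975 m from the base axis. Payload 4.9 kg.
Tool frame: the origin (TCP) lies at the very end of the fingers, on their centre line; the grasp point (between the pads) lies 19 mm behind it; z points along the fingers, y is the line along which they close (so a half turn about z gives the same grasp; the last joint's range is limited). The gripper opens to 85 mm and grips with 20 to 120 N. Pads are 22 mm wide; open, the fingers measure 114 mm over their backs; the gripper's body (76 mm by 85 mm) begins 54 mm behind the grasp point. The pads swing forward as they close: fully open they stand 13 mm farther back than shut.
Start: joints at [-1.305, 0.053, 1.613, -0, 1.476, -0.119], TCP at [0.235, -0.579, 0.231] pointing down, gripper open.
Joint ranges: [-3.01, 3.01], [-1.01, 2.22], [0.06, 2.58], [-1.02, 4.17], [0.09, 2.62], [-3.14, 3.14]. Speed limits (rad/s): [2.57, 2.57, 3.14, 3.14, 3.14, 3.14].

### API

Orientations are given as a unit quaternion [w, x, y, z].
In Python, from plant import manip gives the robot as it stands.
- The arm moves only by the tool send_rows, never from a script. Its argument "increments" is a list of rows, each an object of numbers: "claw": the closure, from -1 (fully open) to 1 (shut); "dx", "dy", "dz": the shift along the tool's x, y, z in units of 0.5 m (1.0 is 0.5 m); "yaw": the turn about the tool's z in units of 1.5 rad (1.0 is 1.5 rad). A call has 1 to 20 rows; each row is the pose to reach, as a shift and turn from the pose commanded when the call began, along the tool's axes at that moment; what a row does not reach only later rows make up. A row lasts 1/8 s, in which the tool goes at most 62.5 mm and 10.7 degrees, less where a joint would pass 70% of its speed; a pose out of reach is approached as far as the arm can. A call with a number of a shift or a turn outside -1 to 1 is refused whole. A call with a gripper value outside its range is refused whole. The fingers move at their own pace and stop on an object; the grip force is fixed at half the most. Time passes only in rows, so rows that repeat a pose let the fingers close. It gives the time, the measured TCP pose, the force, the opening and the grip force at its end, in the units of the state.
- manip.state(): the state, without advancing time (a new reading comes with each control period).
- manip.grab_frame(name): name is "scene" or "top"; returns the picture (420x560x3 uint8, red, green, blue); there is no depth.
- manip.camera_params(name): a dict with "camera_matrix" (3x3 intrinsics, pixels), "extrinsics" (4x4, takes a point from world to camera coordinates). Camera axes: x right, y down, z forward; pixel columns grow to the right and rows downward; lengths in m; the calibration is good to about 2 mm. A picture is of the moment at which its call begins. camera_params takes no time and is no camera call.
- manip.job_done(): hands the job in; it is judged then, once.
The state is a dict: "time": time; "joint_pos": joint angles; "joint_vel": joint speeds; "joint_efforts": joint torques, N m; "tool_pos": TCP position; "tool_rot": TCP orientation; "contact_force": force on the tool from outside, world axes, zero at the start; "ft_torque": the same for the moment, N m; "gripper_width": opening from 0.0 (shut) to 1.0 (fully open); "grasp_force": force on a finger pad.
Only numpy, scipy, OpenCV 4.12 (cv2) and the standard library are available. Lean on these libraries where they do the work, as an engineer would, in place of code of your own. Each camera call takes 0.05 s, during which the arm holds its last target. There are 200 camera calls.

## Working session

There is one attempt and no reset: what is moved stays moved. The work goes in short steps, Python scripts to look and compute and a tool call to move; the robot and the scene stay as the last step left them, time stands still between calls to the robot, and variables do not carry over. Pictures are saved under pics/ and viewed, at most 12 in all, crops included, and the job is handed in when it is done.

Besides the shell and the picture viewer there is one more tool, called after "Call:" as name(argument=value, ...) on one line, values as JSON. send_rows: Moves the arm, as the interface text tells. Shifts and turns lie within -1 to 1; 1 stands for 0.5 m of shift or 1.5 rad of turn. Its arguments: {"type":"object","properties":{"increments":{"type":"array","items":{"type":"object","properties":{"claw":{"type":"number"},"dx":{"type":"number"},"dy":{"type":"number"},"dz":{"type":"number"},"yaw":{"type":"number"}}}}},"required":["increments"]}

```bash
ls; mkdir -p pics; python3 - <<'E'
from plant import manip
import cv2,numpy as np
for n in("scene","top"):
    cv2.imwrite(f"pics/{n}0.png",manip.grab_frame(n)[:,:,::-1]); p=manip.camera_params(n); print(np.round(p["camera_matrix"],1).tolist(),np.round(p["extrinsics"],3).tolist())
print(manip.state())
E
```

```text
pics
[[449.1, 0.0, 274.9], [0.0, 449.1, 212.1], [0.0, 0.0, 1.0]] [[-0.253, 0.967, -0.001, 0.174], [0.642, 0.167, -0.748, -0.25], [-0.723, -0.19, -0.664, 1.448], [0.0, 0.0, 0.0, 1.0]]
[[479.3, 0.0, 275.8], [0.0, 479.3, 208.0], [0.0, 0.0, 1.0]] [[0.028, -1.0, 0.007, -0.083], [-0.989, -0.028, -0.147, 0.542], [0.147, -0.003, -0.989, 1.129], [0.0, 0.0, 0.0, 1.0]]
{'time': 0.1, 'joint_pos': array([-1.30500190e+00,  5.33178170e-02,  1.61415889e+00, -1.54412500e-05,
        1.47601404e+00, -1.18981826e-01]), 'joint_vel': array([-0.00232362, -0.00115692, -0.00343053, -0.00058921,  0.00257937,
       -0.00072483]), 'joint_efforts': array([ 1.52728494e-04, -3.94905818e+01, -3.71363032e+01, -1.74564484e-04,
        3.87080392e-03, -5.09982627e-06]), 'tool_pos': array([ 0.23445123, -0.57874583,  0.23016793]), 'tool_rot': array([-9.45926155e-04,  9.81549834e-01,  1.91204141e-01, -7.72679541e-05]), 'contact_force': array([ 0.04635355, -0.4268648 ,  0.3405162 ]), 'ft_torque': array([ 0.03957783, -0.04411458,  0.04517254]), 'grasp_force': 0.0, 'gripper_width': 0.9988928717857501}
```

View pics/scene0.png

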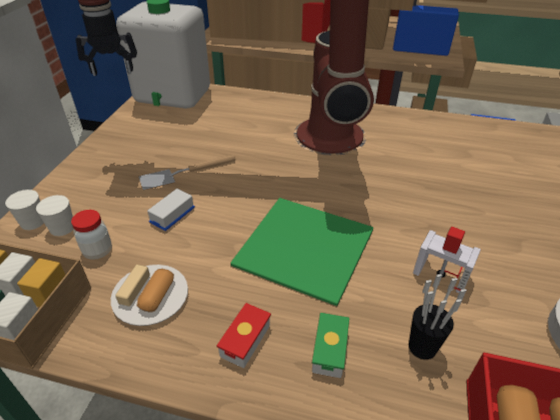

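View pics/top0.png

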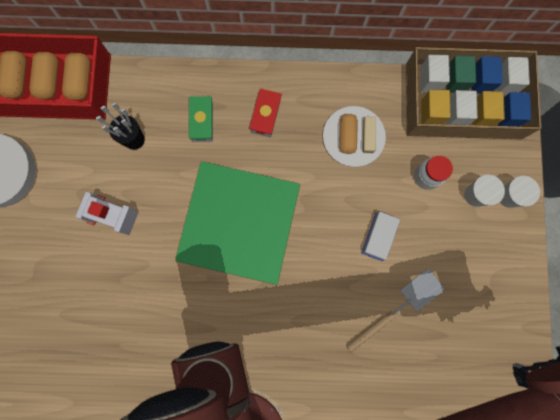

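The scene view shows the blue box at about (171,210), the board at (304,248) and the gauge at (448,258). In the top view they are at (381,237), (239,223) and (105,212), with the gauge's red post at (98,211).

```bash
cat > h.py <<'E'
from plant import manip
import cv2,numpy as np
def plane(n,uv,z):
    p=manip.camera_params(n);K=np.array(p["camera_matrix"]);T=np.array(p["extrinsics"]);R,t=T[:3,:3],T[:3,3]
    uv=np.atleast_2d(np.asarray(uv,float)); d=(R.T@np.linalg.inv(K)@np.c_[uv,np.ones(len(uv))].T).T; c=-R.T@t
    return c+d*((z-c[2])/d[:,2])[:,None]
def proj(n,P):
    p=manip.camera_params(n);K=np.array(p["camera_matrix"]);T=np.array(p["extrinsics"])
    q=(K@(T[:3,:3]@np.atleast_2d(P).T+T[:3,3:])).T; return q[:,:2]/q[:,2:]
def hsv(im): return cv2.cvtColor(im,cv2.COLOR_RGB2HSV)
def blob(m,win):
    u0,u1,v0,v1=win;k=np.zeros_like(m);k[v0:v1,u0:u1]=m[v0:v1,u0:u1]
    c=max(cv2.findContours(k,cv2.RETR_EXTERNAL,cv2.CHAIN_APPROX_NONE)[0],key=cv2.contourArea)
    return c[:,0,:].astype(float)
def rect(P):
    """min-area rectangle of plane points: centre, long-side length/yaw, short"""
    (cx,cy),(w,h),a=cv2.minAreaRect((P[:,:2]*1000).astype(np.float32))
    if w<h: w,h,a=h,w,a+90
    return np.round([cx,cy,w,h,(a+90)%180-90],1)
def tool():
    s=manip.state();w,x,y,z=s["tool_rot"];
    from scipy.spatial.transform import Rotation as Ro
    R=Ro.from_quat([x,y,z,w]).as_matrix()
    return s,R
E
python3 - <<'E'
from h import *
t=manip.grab_frame("top");s=manip.grab_frame("scene")
red=lambda H:(((H[...,0]<8)|(H[...,0]>172))&(H[...,1]>150)&(H[...,2]>90)).astype(np.uint8)
grn=lambda H:((H[...,0]>45)&(H[...,0]<80)&(H[...,1]>120)).astype(np.uint8)
wht=lambda H:((H[...,1]<60)&(H[...,2]>120)).astype(np.uint8)
H=hsv(t);S=hsv(s)
print("board",rect(plane("top",blob(grn(H),(170,310,150,290)),.012)),rect(plane("scene",blob(grn(S),(225,380,195,300)),.012)))
print("box top",rect(plane("top",blob(wht(H),(355,410,200,265)),.042)),rect(plane("scene",blob(wht(S),(140,200,185,235)),.042)))
print("post",rect(plane("top",blob(red(H),(80,115,195,225)),.132)),rect(plane("scene",blob(red(S),(435,470,220,252)),.132)))
b=blob(wht(H),(70,140,190,240));print("beam top",rect(plane("top",b,.086)))
a=t[190:270,350:415];b=t[180:245,65:145];c=s[180:240,140:205];d=s[220:300,405:490]
f=lambda i:cv2.resize(i,(400,300),interpolation=cv2.INTER_CUBIC)
cv2.imwrite("pics/c1.png",np.vstack([np.hstack([f(a),f(b)]),np.hstack([f(c),f(d)])])[:,:,::-1])
E
```

```text
board [511.5  25.1 254.3 253.9 -11.4] [516.3  27.4 261.3 256.5 -11.4]
box top [ 481.6 -327.   114.    55.1  -19.5] [ 486.4 -326.4  109.8   55.9  -19.1]
post [517.1 335.8  28.8  26.1  72.9] [540.4 333.3  73.2  29.1 -16.9]
beam top [517.2 338.2 111.7  66.1  72.5]
```

View pics/c1.png

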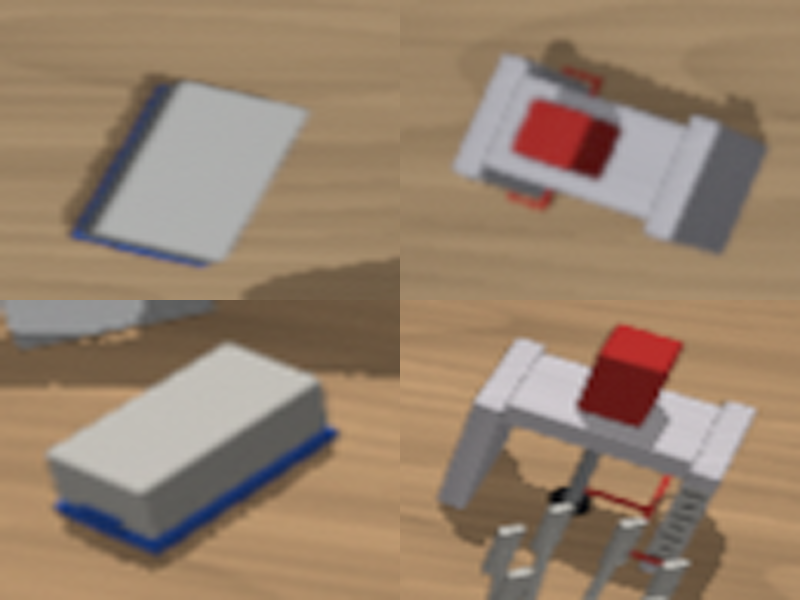

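```bash
cat >> h.py <<'E'
def go(x,y,z,yawdeg=None):
    s,R=tool();d=R.T@(np.array([x,y,z])-s["tool_pos"])/.5
    c=np.degrees(np.arctan2(R[1,0],R[0,0])); w=0 if yawdeg is None else np.radians((c-yawdeg+90)%180-90)/1.5
    print("dx dy dz yaw",np.round([*d,w],4),"now",np.round(s["tool_pos"],4),"yaw",round(c,2),"tilt",np.round(R[:,2],3),"F",np.round(s["contact_force"],1),"w",round(s["gripper_width"],3),"g",round(s["grasp_force"],1),"t",round(s["time"],2))
E
python3 -c "
from h import *
go(.522,-.340,.10,-19.3);go(.522,-.340,.004,-19.3)"
```

```text
dx dy dz yaw [ 0.7122 -0.2267  0.2614  0.4811] now [ 0.2345 -0.5789  0.2305] yaw 22.05 tilt [-0.     0.001 -1.   ] F [-0.7 -0.5  0.4] w 1.0 g 0.0 t 0.2
dx dy dz yaw [ 0.7122 -0.2265  0.4534  0.4811] now [ 0.2345 -0.5789  0.2305] yaw 22.05 tilt [-0.     0.001 -1.   ] F [-0.7 -0.5  0.4] w 1.0 g 0.0 t 0.2
```

Call:
send_rows(increments=[{"dx": 0.712, "dy": -0.227, "dz": 0.2, "yaw": 0.481, "claw": -1}, {"dx": 0.712, "dy": -0.227, "dz": 0.2, "yaw": 0.481, "claw": -1}, {"dx": 0.712, "dy": -0.227, "dz": 0.2, "yaw": 0.481, "claw": -1}, {"dx": 0.712, "dy": -0.227, "dz": 0.2, "yaw": 0.481, "claw": -1}, {"dx": 0.712, "dy": -0.227, "dz": 0.2, "yaw": 0.481, "claw": -1}, {"dx": 0.712, "dy": -0.227, "dz": 0.2, "yaw": 0.481, "claw": -1}, {"dx": 0.712, "dy": -0.227, "dz": 0.26, "yaw": 0.481, "claw": -1}, {"dx": 0.712, "dy": -0.227, "dz": 0.26, "yaw": 0.481, "claw": -1}, {"dx": 0.712, "dy": -0.227, "dz": 0.26, "yaw": 0.481, "claw": -1}, {"dx": 0.712, "dy": -0.227, "dz": 0.26, "yaw": 0.481, "claw": -1}])

```text
time: 1.45
tool_pos: [0.5221, -0.3421, 0.1033]
tool_rot: [0.001, 0.986, -0.168, 0.001]
contact_force: [-0.3, -0.3, -0.2]
gripper_width: 0.996
grasp_force: 0.0
```

```bash
python3 -c "
from h import *
go(.522,-.340,.004,-19.3)"
```

```text
dx dy dz yaw [-0.0021 -0.0041  0.1985 -0.0009] now [ 0.5221 -0.3421  0.1033] yaw -19.38 tilt [ 0.002 -0.002 -1.   ] F [-0.3 -0.3 -0.2] w 0.996 g 0.0 t 1.45
```

Call:
send_rows(increments=[{"dx": -0.002, "dy": -0.004, "dz": 0.1, "claw": -1}, {"dx": -0.002, "dy": -0.004, "dz": 0.16, "claw": -1}, {"dx": -0.002, "dy": -0.004, "dz": 0.18, "claw": -1}, {"dx": -0.002, "dy": -0.004, "dz": 0.196, "claw": -1}, {"dx": -0.002, "dy": -0.004, "dz": 0.196, "claw": -0.36}, {"dx": -0.002, "dy": -0.004, "dz": 0.196, "claw": -0.36}, {"dx": -0.002, "dy": -0.004, "dz": 0.196, "claw": -0.36}, {"dx": -0.002, "dy": -0.004, "dz": 0.196, "claw": -0.36}])

```text
invalid input
```

```bash
python3 -c "
from h import *
go(.522,-.340,.004,-19.3)"
```

```text
dx dy dz yaw [-0.0021 -0.0041  0.1985 -0.0009] now [ 0.5221 -0.3421  0.1033] yaw -19.38 tilt [ 0.002 -0.002 -1.   ] F [-0.3 -0.3 -0.2] w 0.996 g 0.0 t 1.45
```

Call:
send_rows(increments=[{"dx": -0.002, "dy": -0.004, "dz": 0.1, "yaw": 0, "claw": -1}, {"dx": -0.002, "dy": -0.004, "dz": 0.16, "yaw": 0, "claw": -1}, {"dx": -0.002, "dy": -0.004, "dz": 0.18, "yaw": 0, "claw": -1}, {"dx": -0.002, "dy": -0.004, "dz": 0.196, "yaw": 0, "claw": -1}, {"dx": -0.002, "dy": -0.004, "dz": 0.196, "yaw": 0, "claw": -0.36}, {"dx": -0.002, "dy": -0.004, "dz": 0.196, "yaw": 0, "claw": -0.36}, {"dx": -0.002, "dy": -0.004, "dz": 0.196, "yaw": 0, "claw": -0.36}, {"dx": -0.002, "dy": -0.004, "dz": 0.196, "yaw": 0, "claw": -0.36}])

```text
time: 2.45
tool_pos: [0.5226, -0.3394, 0.005]
tool_rot: [0.001, 0.986, -0.167, 0.001]
contact_force: [-0.5, -2.0, 5.6]
gripper_width: 0.679
grasp_force: 3.9
```

```bash
python3 -c "
from h import *
go(.522,-.340,.004,-19.3)"
```

```text
dx dy dz yaw [-0.0006  0.0016  0.002   0.0002] now [ 0.5226 -0.3394  0.005 ] yaw -19.28 tilt [ 0.002 -0.002 -1.   ] F [-0.5 -2.   5.6] w 0.679 g 3.9 t 2.45
```

Call:
send_rows(increments=[{"dx": 0, "dy": 0, "dz": 0, "yaw": 0, "claw": -0.35}, {"dx": -0.003, "dy": 0, "dz": -0.01, "yaw": 0, "claw": -0.35}, {"dx": -0.006, "dy": 0, "dz": -0.02, "yaw": 0, "claw": -0.35}, {"dx": -0.012, "dy": 0, "dz": -0.032, "yaw": 0, "claw": -0.35}, {"dx": -0.02, "dy": 0, "dz": -0.047, "yaw": 0, "claw": -0.35}, {"dx": -0.029, "dy": 0, "dz": -0.062, "yaw": 0, "claw": -0.35}, {"dx": -0.04, "dy": 0, "dz": -0.075, "yaw": 0, "claw": -0.35}, {"dx": -0.051, "dy": 0, "dz": -0.088, "yaw": 0, "claw": -0.35}, {"dx": -0.051, "dy": 0, "dz": -0.088, "yaw": 0, "claw": -0.35}])

```text
time: 3.58
tool_pos: [0.4976, -0.33, 0.0481]
tool_rot: [0.0, 0.986, -0.168, 0.001]
contact_force: [0.0, 0.5, -2.4]
gripper_width: 0.679
grasp_force: 15.0
```

```bash
python3 -c "
from h import *
go(.522,-.340,.004,-19.3)
f=lambda i:cv2.resize(i,(400,400),interpolation=cv2.INTER_CUBIC)
t=manip.grab_frame('top');s=manip.grab_frame('scene')
cv2.imwrite('pics/c2.png',np.hstack([f(s[120:260,110:250]),f(t[170:290,330:450])])[:,:,::-1])"
```

```text
dx dy dz yaw [ 0.0526  0.0028  0.0882 -0.0001] now [ 0.4976 -0.33    0.0481] yaw -19.31 tilt [ 0.001 -0.001 -1.   ] F [ 0.   0.5 -2.4] w 0.679 g 15.0 t 3.58
```

View pics/c2.png

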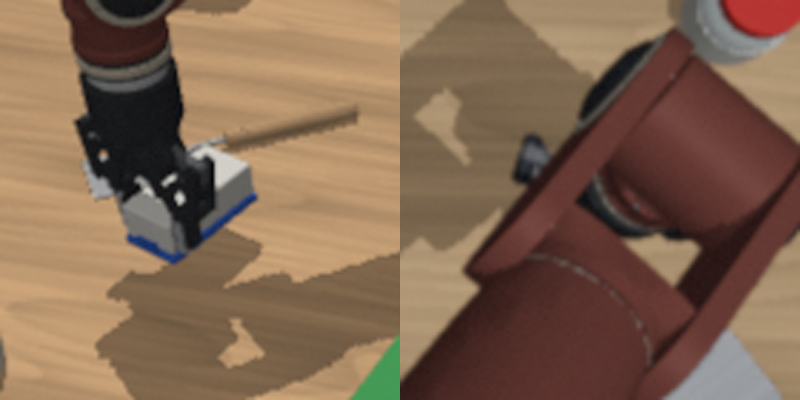

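Call:
send_rows(increments=[{"dx": 0, "dy": 0, "dz": 0.05, "yaw": 0, "claw": -0.35}, {"dx": 0, "dy": 0, "dz": 0.075, "yaw": 0, "claw": -0.35}, {"dx": 0, "dy": 0, "dz": 0.083, "yaw": 0, "claw": -0.35}, {"dx": 0, "dy": 0, "dz": 0.083, "yaw": 0, "claw": -0.36}, {"dx": 0, "dy": 0, "dz": 0.083, "yaw": 0, "claw": -0.36}, {"dx": 0, "dy": 0, "dz": 0.078, "yaw": 0, "claw": -0.36}, {"dx": -0.002, "dy": 0, "dz": 0.073, "yaw": 0, "claw": -0.36}, {"dx": -0.004, "dy": 0, "dz": 0.068, "yaw": 0, "claw": -0.36}, {"dx": -0.006, "dy": 0, "dz": 0.06, "yaw": 0, "claw": -0.36}])

```text
time: 4.8
tool_pos: [0.4947, -0.3289, 0.0176]
tool_rot: [0.0, 0.986, -0.168, 0.0]
contact_force: [-0.9, -0.5, -0.3]
gripper_width: 0.681
grasp_force: 0.1
```

```bash
python3 -c "
from h import *
go(.522,-.340,.004,-19.3)"
```

```text
dx dy dz yaw [0.0589 0.0029 0.0272 0.0001] now [ 0.4947 -0.3289  0.0176] yaw -19.29 tilt [ 0. -0. -1.] F [-0.9 -0.5 -0.3] w 0.681 g 0.1 t 4.8
```

Call:
send_rows(increments=[{"dx": 0, "dy": 0, "dz": 0.025, "yaw": 0, "claw": -0.36}, {"dx": 0, "dy": 0, "dz": 0.025, "yaw": 0, "claw": -0.36}, {"dx": 0, "dy": 0, "dz": 0.025, "yaw": 0, "claw": -0.356}, {"dx": 0, "dy": 0, "dz": 0.025, "yaw": 0, "claw": -0.356}, {"dx": 0, "dy": 0, "dz": 0.025, "yaw": 0, "claw": -0.356}])

```text
time: 5.42
tool_pos: [0.4946, -0.3285, 0.0045]
tool_rot: [-0.0, 0.986, -0.168, -0.0]
contact_force: [0.2, 0.5, -2.3]
gripper_width: 0.679
grasp_force: 3.8
```

Call:
send_rows(increments=[{"dx": 0, "dy": 0, "dz": -0.005, "yaw": 0, "claw": -0.356}, {"dx": 0, "dy": 0, "dz": -0.01, "yaw": 0, "claw": -0.356}, {"dx": 0, "dy": 0, "dz": -0.016, "yaw": 0, "claw": -0.356}, {"dx": 0, "dy": 0, "dz": -0.02, "yaw": 0, "claw": -0.356}, {"dx": 0, "dy": 0, "dz": -0.02, "yaw": 0, "claw": -0.356}])

```text
time: 6.05
tool_pos: [0.4951, -0.329, 0.0153]
tool_rot: [0.0, 0.986, -0.168, 0.0]
contact_force: [0.2, -0.6, 0.0]
gripper_width: 0.681
grasp_force: 3.9
```

```bash
python3 -c "
from h import *
go(.522,-.340,.004,-19.3)"
```

```text
dx dy dz yaw [0.058  0.0029 0.0226 0.0001] now [ 0.4951 -0.329   0.0153] yaw -19.29 tilt [ 0.001 -0.001 -1.   ] F [ 0.2 -0.6  0. ] w 0.681 g 3.9 t 6.05
```

Call:
send_rows(increments=[{"dx": -0.004, "dy": 0, "dz": -0.015, "yaw": 0, "claw": -0.354}, {"dx": -0.01, "dy": 0, "dz": -0.03, "yaw": 0, "claw": -0.354}, {"dx": -0.018, "dy": 0, "dz": -0.045, "yaw": 0, "claw": -0.354}, {"dx": -0.027, "dy": 0, "dz": -0.06, "yaw": 0, "claw": -0.354}, {"dx": -0.027, "dy": 0, "dz": -0.06, "yaw": 0, "claw": -0.354}])

```text
time: 6.68
tool_pos: [0.4822, -0.3246, 0.0458]
tool_rot: [0.0, 0.986, -0.168, 0.001]
contact_force: [-0.1, -1.0, -2.4]
gripper_width: 0.677
grasp_force: 6.7
```

```bash
python3 -c "
from h import *
go(.522,-.340,.004,-19.3)
f=lambda i:cv2.resize(i,(400,400),interpolation=cv2.INTER_CUBIC)
t=manip.grab_frame('top');s=manip.grab_frame('scene')
cv2.imwrite('pics/c3.png',f(s[120:260,110:250])[:,:,::-1])"
```

```text
dx dy dz yaw [ 0.0851  0.0026  0.0838 -0.    ] now [ 0.4822 -0.3246  0.0458] yaw -19.3 tilt [ 0.001 -0.001 -1.   ] F [-0.1 -1.  -2.4] w 0.677 g 6.7 t 6.67
```

View pics/c3.png

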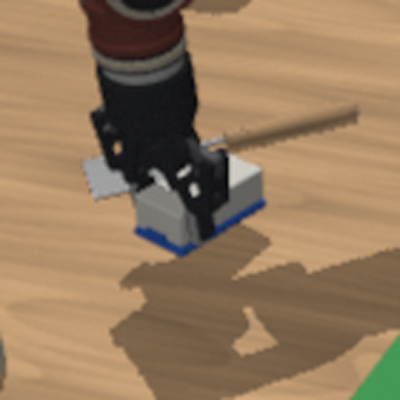

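Call:
send_rows(increments=[{"dx": 0, "dy": 0, "dz": 0.03, "yaw": 0, "claw": -0.354}, {"dx": 0, "dy": 0, "dz": 0.05, "yaw": 0, "claw": -0.354}, {"dx": 0, "dy": 0, "dz": 0.056, "yaw": 0, "claw": -0.354}, {"dx": 0, "dy": 0, "dz": 0.062, "yaw": 0, "claw": -0.354}, {"dx": 0, "dy": 0, "dz": 0.062, "yaw": 0, "claw": -0.354}])

```text
time: 7.4
tool_pos: [0.4821, -0.3244, 0.0137]
tool_rot: [0.0, 0.986, -0.167, 0.0]
contact_force: [-0.0, -0.7, -1.8]
gripper_width: 0.674
grasp_force: 7.0
```

Call:
send_rows(increments=[{"dx": 0, "dy": 0, "dz": 0.008, "yaw": 0, "claw": -0.354}, {"dx": 0, "dy": 0, "dz": 0.016, "yaw": 0, "claw": -0.354}, {"dx": 0, "dy": 0, "dz": 0.018, "yaw": 0, "claw": -0.354}])

```text
time: 7.78
tool_pos: [0.4823, -0.3246, 0.0049]
tool_rot: [0.0, 0.986, -0.167, 0.0]
contact_force: [1.0, -0.2, 0.7]
gripper_width: 0.68
grasp_force: 7.1
```

Call:
send_rows(increments=[{"dx": 0, "dy": 0, "dz": 0, "yaw": 0, "claw": -0.6}, {"dx": 0, "dy": 0, "dz": 0, "yaw": 0, "claw": -0.6}, {"dx": 0.024, "dy": 0, "dz": -0.036, "yaw": 0, "claw": -0.6}, {"dx": 0.024, "dy": 0, "dz": -0.036, "yaw": 0, "claw": -0.356}, {"dx": 0.024, "dy": 0, "dz": -0.036, "yaw": 0, "claw": -0.354}, {"dx": 0.024, "dy": 0, "dz": -0.036, "yaw": 0, "claw": -0.354}, {"dx": 0.024, "dy": 0, "dz": -0.036, "yaw": 0, "claw": -0.354}])

```text
time: 8.65
tool_pos: [0.4956, -0.33, 0.0253]
tool_rot: [0.001, 0.986, -0.168, 0.003]
contact_force: [3.3, -0.6, 5.8]
gripper_width: 0.677
grasp_force: 4.5
```

Call:
send_rows(increments=[{"dx": 0, "dy": 0, "dz": -0.008, "yaw": 0, "claw": -0.354}, {"dx": 0, "dy": 0, "dz": -0.016, "yaw": 0, "claw": -0.354}, {"dx": -0.002, "dy": 0, "dz": -0.028, "yaw": 0, "claw": -0.354}, {"dx": -0.004, "dy": 0, "dz": -0.04, "yaw": 0, "claw": -0.354}, {"dx": -0.004, "dy": 0, "dz": -0.04, "yaw": 0, "claw": -0.354}])

```text
time: 9.28
tool_pos: [0.4917, -0.3279, 0.0435]
tool_rot: [0.0, 0.986, -0.168, 0.001]
contact_force: [1.0, -0.1, -0.4]
gripper_width: 0.68
grasp_force: 4.3
```

```bash
python3 -c "
from h import *
go(.522,-.340,.004,-19.3)
f=lambda i:cv2.resize(i,(400,400),interpolation=cv2.INTER_CUBIC)
t=manip.grab_frame('top');s=manip.grab_frame('scene')
cv2.imwrite('pics/c4.png',f(s[120:260,110:250])[:,:,::-1])
F=[]
for i in range(6): manip.grab_frame('top');F.append(manip.state()['contact_force'])
print(np.round(np.mean(F,0),2))"
```

```text
dx dy dz yaw [0.065  0.0028 0.0791 0.0001] now [ 0.4917 -0.3279  0.0435] yaw -19.3 tilt [ 0.001 -0.001 -1.   ] F [ 1.  -0.1 -0.4] w 0.68 g 4.3 t 9.28
[ 0.96 -0.5  -0.01]
```

View pics/c4.png

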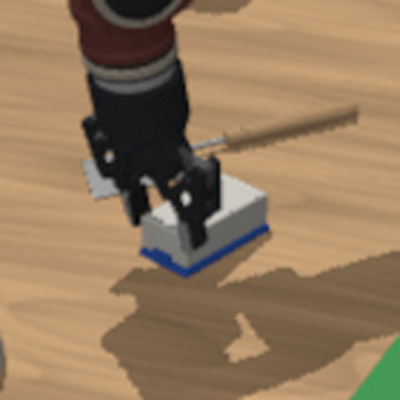

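Call:
send_rows(increments=[{"dx": -0.009, "dy": 0, "dz": -0.014, "yaw": 0, "claw": -0.354}, {"dx": -0.02, "dy": 0, "dz": -0.03, "yaw": 0, "claw": -0.354}, {"dx": -0.034, "dy": 0, "dz": -0.045, "yaw": 0, "claw": -0.354}, {"dx": -0.051, "dy": 0, "dz": -0.058, "yaw": 0, "claw": -0.354}, {"dx": -0.051, "dy": 0, "dz": -0.058, "yaw": 0, "claw": -0.354}])

```text
time: 10.3
tool_pos: [0.4673, -0.3194, 0.0728]
tool_rot: [0.0, 0.986, -0.168, 0.001]
contact_force: [0.9, -0.5, 0.8]
gripper_width: 0.675
grasp_force: 4.3
```

```bash
cat >> h.py <<'E'
def tilt():
    s=manip.grab_frame("scene");H=hsv(s);m=((H[...,0]>105)&(H[...,0]<130)&(H[...,1]>140)).astype(np.uint8)
    st,_=tool();c=proj("scene",st["tool_pos"])[0].astype(int)
    k=np.zeros_like(m);k[c[1]-60:c[1]+90,c[0]-80:c[0]+80]=1;m*=k
    v,u=np.nonzero(m);r=cv2.minAreaRect(np.c_[u,v].astype(np.float32))
    print("tcp px",c,"blue",len(u),"rect",r,"ext u",u.min(),u.max(),"v",v.min(),v.max())
    return s,m
E
python3 -c "
from h import *
go(.522,-.340,.004,-19.3);s,m=tilt()
d=np.array([.944,-.330,0])
for th in(0,10,20,30,40):
    th=np.radians(th);e=d*np.cos(th)+np.array([0,0,1])*np.sin(th);P=np.array([[.40,-.27,.0]]);q=proj('scene',np.vstack([P,P+.11*e]));w=q[1]-q[0];print(np.degrees(th),q.round(0).tolist(),np.degrees(np.arctan2(w[1],w[0])).round(1))
"
```

```text
dx dy dz yaw [ 1.168e-01  2.600e-03  1.378e-01 -1.000e-04] now [ 0.4673 -0.3194  0.0728] yaw -19.31 tilt [ 0.001 -0.001 -1.   ] F [ 0.9 -0.5  0.8] w 0.675 g 4.3 t 10.3
tcp px [173 189] blue 116 rect ((182.1599884033203, 198.8800048828125), (41.2950325012207, 7.636752605438232), 8.130102157592773) ext u 162 203 v 193 202
0.0 [[205.0, 198.0], [177.0, 221.0]] 140.9
10.0 [[205.0, 198.0], [176.0, 215.0]] 149.5
20.0 [[205.0, 198.0], [176.0, 208.0]] 160.0
29.999999999999996 [[205.0, 198.0], [177.0, 201.0]] 173.0
40.0 [[205.0, 198.0], [180.0, 194.0]] -171.3
```

Call:
send_rows(increments=[{"dx": -0.016, "dy": 0, "dz": -0.012, "yaw": 0, "claw": -0.354}, {"dx": -0.032, "dy": 0, "dz": -0.022, "yaw": 0, "claw": -0.354}, {"dx": -0.05, "dy": 0, "dz": -0.031, "yaw": 0, "claw": -0.354}, {"dx": -0.068, "dy": 0, "dz": -0.038, "yaw": 0, "claw": -0.354}, {"dx": -0.087, "dy": 0, "dz": -0.043, "yaw": 0, "claw": -0.354}, {"dx": -0.106, "dy": 0, "dz": -0.047, "yaw": 0, "claw": -0.354}, {"dx": -0.106, "dy": 0, "dz": -0.047, "yaw": 0, "claw": -0.354}])

```text
time: 11.22
tool_pos: [0.4169, -0.3017, 0.0958]
tool_rot: [0.0, 0.986, -0.168, 0.0]
contact_force: [-0.1, 0.3, 2.9]
gripper_width: 0.681
grasp_force: 4.6
```

```bash
python3 -c "
from h import *
go(.522,-.340,.004,-19.3);s,m=tilt()
cv2.imwrite('pics/c5.png',cv2.resize(s[100:240,110:250],(400,400),interpolation=cv2.INTER_CUBIC)[:,:,::-1])
"
```

```text
dx dy dz yaw [ 2.236e-01  2.800e-03  1.836e-01 -2.000e-04] now [ 0.4169 -0.3017  0.0958] yaw -19.31 tilt [ 0. -0. -1.] F [-0.1  0.3  2.9] w 0.681 g 4.6 t 11.22
tcp px [186 171] blue 242 rect ((154.88851928710938, 154.6260986328125), (131.04550170898438, 9.880803108215332), 41.478553771972656) ext u 106 204 v 111 198
```

View pics/c5.png

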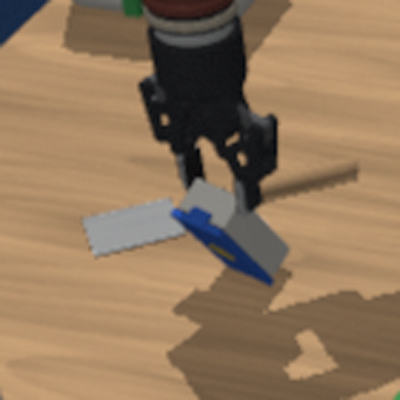

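```bash
python3 -c "
from h import *
go(.417,-.302,.19,-19.3);go(.637,.001,.19,-11.4);go(.637,.001,.12,-11.4)
H=hsv(manip.grab_frame('top'));print(plane('top',[(266,112),(200,118)],.042).round(3).tolist())"
```

```text
dx dy dz yaw [-2.000e-04  6.000e-04 -1.886e-01 -1.000e-04] now [ 0.4172 -0.3018  0.0957] yaw -19.31 tilt [ 0. -0. -1.] F [0.4 0.7 4.8] w 0.676 g 4.7 t 11.28
dx dy dz yaw [ 0.2147 -0.7168 -0.1887 -0.092 ] now [ 0.4172 -0.3018  0.0957] yaw -19.31 tilt [ 0. -0. -1.] F [0.4 0.7 4.8] w 0.676 g 4.7 t 11.28
dx dy dz yaw [ 0.2146 -0.7168 -0.0487 -0.092 ] now [ 0.4172 -0.3018  0.0957] yaw -19.31 tilt [ 0. -0. -1.] F [0.4 0.7 4.8] w 0.676 g 4.7 t 11.28
[[0.786, -0.037, 0.042], [0.766, 0.128, 0.042]]
```

Call:
send_rows(increments=[{"dx": 0, "dy": 0, "dz": 0, "yaw": 0, "claw": -0.351}, {"dx": 0, "dy": 0, "dz": -0.02, "yaw": 0, "claw": -0.351}, {"dx": 0, "dy": 0, "dz": -0.05, "yaw": 0, "claw": -0.351}, {"dx": 0, "dy": 0, "dz": -0.09, "yaw": 0, "claw": -0.351}, {"dx": 0, "dy": 0, "dz": -0.13, "yaw": 0, "claw": -0.351}, {"dx": 0, "dy": 0, "dz": -0.17, "yaw": 0, "claw": -0.351}, {"dx": 0, "dy": 0, "dz": -0.19, "yaw": 0, "claw": -0.351}])

```text
time: 12.2
tool_pos: [0.4179, -0.3022, 0.1924]
tool_rot: [0.001, 0.986, -0.168, 0.001]
contact_force: [1.0, -0.9, -2.3]
gripper_width: 0.68
grasp_force: 7.0
```

```bash
python3 -c "
from h import *
go(.637,.001,.19,-11.4);s,m=tilt()
F=[]
for i in range(4): manip.grab_frame('top');F.append(manip.state()['contact_force'])
print(np.round(np.mean(F,0),2))"
```

```text
dx dy dz yaw [ 0.2132 -0.7171  0.0045 -0.0918] now [ 0.4179 -0.3022  0.1924] yaw -19.29 tilt [ 0.002 -0.002 -1.   ] F [ 1.  -0.9 -2.3] w 0.68 g 7.0 t 12.2
tcp px [180 138] blue 1236 rect ((139.65345764160156, 131.96534729003906), (133.75387573242188, 47.492828369140625), 50.710594177246094) ext u 100 200 v 78 169
[-0.35  0.15 -2.67]
```

Call:
send_rows(increments=[{"dx": 0.006, "dy": -0.02, "dz": 0, "yaw": 0, "claw": -0.351}, {"dx": 0.018, "dy": -0.06, "dz": 0, "yaw": 0, "claw": -0.351}, {"dx": 0.036, "dy": -0.12, "dz": 0, "yaw": -0.02, "claw": -0.351}, {"dx": 0.057, "dy": -0.19, "dz": 0, "yaw": -0.03, "claw": -0.351}, {"dx": 0.078, "dy": -0.26, "dz": 0, "yaw": -0.04, "claw": -0.351}, {"dx": 0.099, "dy": -0.33, "dz": 0, "yaw": -0.05, "claw": -0.351}, {"dx": 0.12, "dy": -0.4, "dz": 0, "yaw": -0.06, "claw": -0.351}, {"dx": 0.141, "dy": -0.47, "dz": 0, "yaw": -0.07, "claw": -0.351}, {"dx": 0.162, "dy": -0.54, "dz": 0, "yaw": -0.08, "claw": -0.351}, {"dx": 0.18, "dy": -0.6, "dz": 0, "yaw": -0.09, "claw": -0.351}, {"dx": 0.195, "dy": -0.65, "dz": 0, "yaw": -0.092, "claw": -0.351}, {"dx": 0.207, "dy": -0.69, "dz": 0, "yaw": -0.092, "claw": -0.351}, {"dx": 0.213, "dy": -0.71, "dz": 0, "yaw": -0.092, "claw": -0.351}, {"dx": 0.215, "dy": -0.717, "dz": 0, "yaw": -0.092, "claw": -0.351}, {"dx": 0.215, "dy": -0.717, "dz": 0.03, "yaw": -0.092, "claw": -0.351}, {"dx": 0.215, "dy": -0.717, "dz": 0.07, "yaw": -0.092, "claw": -0.351}, {"dx": 0.215, "dy": -0.717, "dz": 0.1, "yaw": -0.092, "claw": -0.351}, {"dx": 0.215, "dy": -0.717, "dz": 0.11, "yaw": -0.092, "claw": -0.351}, {"dx": 0.215, "dy": -0.717, "dz": 0.11, "yaw": -0.092, "claw": -0.351}])

```text
time: 14.82
tool_pos: [0.637, 0.001, 0.1346]
tool_rot: [-0.0, 0.995, -0.099, -0.001]
contact_force: [-0.3, -0.0, -1.9]
gripper_width: 0.675
grasp_force: 7.1
```

```bash
python3 -c "
from h import *
go(.637,.001,.12,-11.4);s,m=tilt()
cv2.imwrite('pics/c6.png',cv2.resize(s[160:320,220:380],(450,450),interpolation=cv2.INTER_CUBIC)[:,:,::-1])
"
```

```text
dx dy dz yaw [ 0.0001 -0.      0.0292 -0.    ] now [0.637  0.001  0.1346] yaw -11.4 tilt [-0.001  0.    -1.   ] F [-0.3 -0.  -1.9] w 0.675 g 7.1 t 14.82
tcp px [281 241] blue 324 rect ((280.25, 258.25), (40.305091857910156, 14.142136573791504), 45.0) ext u 263 297 v 246 270
```

View pics/c6.png

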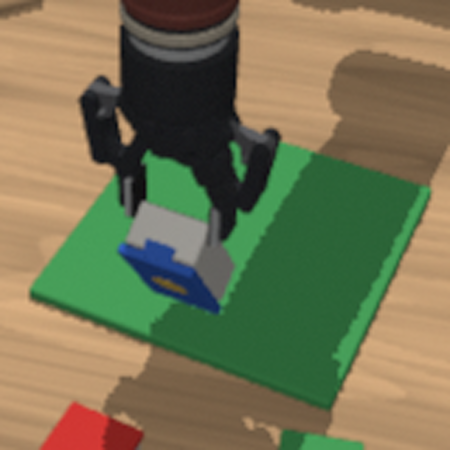

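```bash
cat >> h.py <<'E'
def spot():
    s=manip.grab_frame("scene");H=hsv(s);m=((H[...,0]>15)&(H[...,0]<32)&(H[...,1]>150)&(H[...,2]>70)).astype(np.uint8)
    st,R=tool();k=np.zeros_like(m);q=proj("scene",st["tool_pos"])[0].astype(int);k[q[1]-30:q[1]+60,q[0]-50:q[0]+50]=1;m*=k
    # keep yellow blob bordered by blue
    B=((H[...,0]>105)&(H[...,0]<130)&(H[...,1]>120)).astype(np.uint8);m*=cv2.dilate(B,np.ones((13,13)))
    v,u=np.nonzero(m);uv=(u.mean(),v.mean())
    A=plane("scene",[uv],0.)[0];C=plane("scene",[uv],.3)[0];n=R[:,1];a=((st["tool_pos"]-A)@n)/((C-A)@n);P=A+a*(C-A)
    d=P-st["tool_pos"];print("spot px",np.round(uv,1),len(u),"P",P.round(4),"along d",round(d@R[:,0],4),"dz",round(d[2],4))
E
python3 -c "
from h import *
spot()"
```

```text
spot px [279.8 260.8] 6 P [ 6.451e-01 -4.000e-04  8.580e-02] along d 0.0073 dz -0.0502
```

Call:
send_rows(increments=[{"dx": -0.02, "dy": 0, "dz": 0.02, "yaw": 0, "claw": -0.351}, {"dx": -0.02, "dy": 0, "dz": 0.04, "yaw": 0, "claw": -0.351}, {"dx": -0.02, "dy": 0, "dz": 0.05, "yaw": 0, "claw": -0.354}, {"dx": -0.03, "dy": 0, "dz": 0.05, "yaw": 0, "claw": -0.354}, {"dx": -0.044, "dy": 0, "dz": 0.048, "yaw": 0, "claw": -0.354}, {"dx": -0.058, "dy": 0, "dz": 0.046, "yaw": 0, "claw": -0.354}, {"dx": -0.077, "dy": 0, "dz": 0.047, "yaw": 0, "claw": -0.354}, {"dx": -0.096, "dy": 0, "dz": 0.049, "yaw": 0, "claw": -0.354}, {"dx": -0.11, "dy": 0, "dz": 0.052, "yaw": 0, "claw": -0.354}, {"dx": -0.124, "dy": 0, "dz": 0.055, "yaw": 0, "claw": -0.354}, {"dx": -0.13, "dy": 0, "dz": 0.057, "yaw": 0, "claw": -0.354}, {"dx": -0.13, "dy": 0, "dz": 0.057, "yaw": 0, "claw": -0.354}])

```text
time: 16.42
tool_pos: [0.5748, 0.0138, 0.1085]
tool_rot: [0.0, 0.995, -0.099, 0.002]
contact_force: [1.8, 0.3, 5.6]
gripper_width: 0.677
grasp_force: 6.3
```

```bash
python3 -c "
from h import *
go(.637,.001,.12,-11.4);spot();s,m=tilt()"
```

```text
dx dy dz yaw [ 0.127   0.0006 -0.0225  0.0002] now [0.5748 0.0138 0.1085] yaw -11.38 tilt [ 0.003 -0.    -1.   ] F [1.8 0.3 5.6] w 0.677 g 6.3 t 16.43
spot px [292.2 250.4] 15 P [0.5832 0.0121 0.0572] along d 0.0082 dz -0.0513
tcp px [294 231] blue 360 rect ((292.5000305175781, 247.50003051757812), (38.18376159667969, 16.970561981201172), 45.0) ext u 277 307 v 235 260
```

Call:
send_rows(increments=[{"dx": 0, "dy": 0, "dz": -0.03, "yaw": 0, "claw": -0.352}, {"dx": 0.05, "dy": 0, "dz": -0.03, "yaw": 0, "claw": -0.352}, {"dx": 0.12, "dy": 0, "dz": -0.03, "yaw": 0, "claw": -0.352}, {"dx": 0.12, "dy": 0, "dz": -0.01, "yaw": 0, "claw": -0.352}, {"dx": 0.12, "dy": 0, "dz": 0.006, "yaw": 0, "claw": -0.355}, {"dx": 0.11, "dy": 0, "dz": 0.008, "yaw": 0, "claw": -0.356}, {"dx": 0.09, "dy": 0, "dz": 0.008, "yaw": 0, "claw": -0.356}, {"dx": 0.07, "dy": 0, "dz": 0.008, "yaw": 0, "claw": -0.356}])

```text
time: 17.52
tool_pos: [0.606, 0.0075, 0.1018]
tool_rot: [-0.0, 0.995, -0.099, -0.001]
contact_force: [0.2, 0.2, -1.7]
gripper_width: 0.683
grasp_force: 3.6
```

```bash
python3 -c "
from h import *
go(.637,.001,.12,-11.4);spot()"
```

```text
dx dy dz yaw [ 0.0633  0.0005 -0.0366  0.0003] now [0.606  0.0075 0.1018] yaw -11.38 tilt [-0.002  0.    -1.   ] F [ 0.2  0.2 -1.7] w 0.683 g 3.6 t 17.52
spot px [281.7 264.1] 48 P [0.636  0.0015 0.0665] along d 0.0317 dz -0.0352
```

Call:
send_rows(increments=[{"dx": -0.006, "dy": 0, "dz": 0.0, "yaw": 0, "claw": -0.356}, {"dx": -0.012, "dy": 0, "dz": 0.002, "yaw": 0, "claw": -0.356}, {"dx": -0.012, "dy": 0, "dz": 0.002, "yaw": 0, "claw": -0.356}])

```text
time: 17.95
tool_pos: [0.6018, 0.0083, 0.1017]
tool_rot: [-0.0, 0.995, -0.099, -0.0]
contact_force: [-0.3, -1.0, -3.2]
gripper_width: 0.674
grasp_force: 3.5
```

```bash
python3 -c "
from h import *
go(.637,.001,.12,-11.4);spot();s=manip.grab_frame('scene')
cv2.imwrite('pics/c7.png',cv2.resize(s[160:320,220:380],(450,450),interpolation=cv2.INTER_CUBIC)[:,:,::-1])"
```

```text
dx dy dz yaw [ 0.0718  0.0004 -0.0366  0.0002] now [0.6018 0.0083 0.1017] yaw -11.38 tilt [-0.  0. -1.] F [-0.3 -1.  -3.2] w 0.674 g 3.5 t 17.95
spot px [282.5 263. ] 48 P [0.632  0.0022 0.0658] along d 0.0306 dz -0.0358
```

View pics/c7.png

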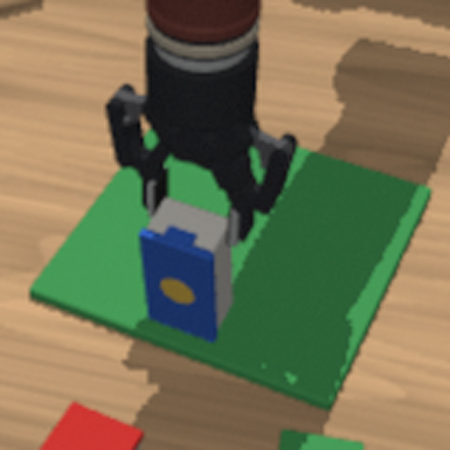

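The box is standing on its end on the board, lid toward the camera with the spot at (282,263). Next I regrip it nearer mid-thickness.

Call:
send_rows(increments=[{"dx": 0, "dy": 0, "dz": 0.002, "yaw": 0, "claw": -0.38}, {"dx": 0, "dy": 0, "dz": 0.002, "yaw": 0, "claw": -0.45}, {"dx": 0, "dy": 0, "dz": 0.002, "yaw": 0, "claw": -0.6}, {"dx": 0.008, "dy": 0, "dz": -0.008, "yaw": 0, "claw": -0.6}, {"dx": 0.015, "dy": 0, "dz": -0.008, "yaw": 0, "claw": -0.6}, {"dx": 0.015, "dy": 0, "dz": -0.008, "yaw": 0, "claw": -0.45}, {"dx": 0.015, "dy": 0, "dz": -0.008, "yaw": 0, "claw": -0.355}, {"dx": 0.015, "dy": 0, "dz": -0.008, "yaw": 0, "claw": -0.355}, {"dx": 0.015, "dy": 0, "dz": -0.008, "yaw": 0, "claw": -0.355}])

```text
time: 19.18
tool_pos: [0.6093, 0.0068, 0.1058]
tool_rot: [0.0, 0.995, -0.099, -0.0]
contact_force: [-0.3, 0.3, -0.5]
gripper_width: 0.677
grasp_force: 3.3
```

```bash
python3 -c "
from h import *
go(.637,.001,.12,-11.4);spot()"
```

```text
dx dy dz yaw [ 0.0566  0.0004 -0.0285  0.0002] now [0.6093 0.0068 0.1058] yaw -11.38 tilt [-0. -0. -1.] F [-0.3  0.3 -0.5] w 0.677 g 3.3 t 19.18
spot px [283.7 260.7] 60 P [0.6261 0.0034 0.067 ] along d 0.0171 dz -0.0388
```

Call:
send_rows(increments=[{"dx": 0, "dy": 0, "dz": 0.008, "yaw": 0, "claw": -0.355}, {"dx": -0.012, "dy": 0, "dz": 0.008, "yaw": 0, "claw": -0.355}, {"dx": -0.024, "dy": 0, "dz": 0.006, "yaw": 0, "claw": -0.355}, {"dx": -0.036, "dy": 0, "dz": 0.005, "yaw": 0, "claw": -0.355}, {"dx": -0.048, "dy": 0, "dz": 0.005, "yaw": 0, "claw": -0.355}, {"dx": -0.06, "dy": 0, "dz": 0.005, "yaw": 0, "claw": -0.355}])

```text
time: 19.98
tool_pos: [0.5791, 0.0129, 0.1029]
tool_rot: [-0.0, 0.995, -0.099, -0.0]
contact_force: [-0.0, -0.7, 1.2]
gripper_width: 0.675
grasp_force: 4.0
```

```bash
python3 -c "
from h import *
go(.637,.001,.12,-11.4);spot()"
```

```text
dx dy dz yaw [ 0.1182  0.0004 -0.0344  0.0002] now [0.5791 0.0129 0.1029] yaw -11.38 tilt [-0.001  0.    -1.   ] F [-0.  -0.7  1.2] w 0.675 g 4.0 t 19.98
spot px [287.4 252.3] 81 P [0.6083 0.007  0.0755] along d 0.0305 dz -0.0272
```

Call:
send_rows(increments=[{"dx": -0.019, "dy": 0, "dz": 0.005, "yaw": 0, "claw": -0.355}, {"dx": -0.038, "dy": 0, "dz": 0.009, "yaw": 0, "claw": -0.355}, {"dx": -0.056, "dy": 0, "dz": 0.015, "yaw": 0, "claw": -0.355}, {"dx": -0.072, "dy": 0, "dz": 0.022, "yaw": 0, "claw": -0.355}, {"dx": -0.088, "dy": 0, "dz": 0.031, "yaw": 0, "claw": -0.355}, {"dx": -0.104, "dy": 0, "dz": 0.041, "yaw": 0, "claw": -0.355}, {"dx": -0.118, "dy": 0, "dz": 0.052, "yaw": 0, "claw": -0.355}, {"dx": -0.131, "dy": 0, "dz": 0.065, "yaw": 0, "claw": -0.355}, {"dx": -0.131, "dy": 0, "dz": 0.065, "yaw": 0, "claw": -0.355}])

```text
time: 21.15
tool_pos: [0.5144, 0.0259, 0.0694]
tool_rot: [-0.0, 0.995, -0.099, -0.001]
contact_force: [-0.7, 0.1, -1.2]
gripper_width: 0.682
grasp_force: 5.3
```

```bash
python3 -c "
from h import *
go(.637,.001,.12,-11.4);spot()"
```

```text
dx dy dz yaw [ 0.25    0.0004 -0.1017  0.0003] now [0.5144 0.0259 0.0694] yaw -11.38 tilt [-0.002  0.    -1.   ] F [-0.7  0.1 -1.2] w 0.682 g 5.3 t 21.15
spot px [296.7 237.8] 87 P [0.5606 0.0165 0.0755] along d 0.0466 dz 0.0057
```

Call:
send_rows(increments=[{"dx": -0.012, "dy": 0, "dz": 0.014, "yaw": 0, "claw": -0.355}, {"dx": -0.023, "dy": 0, "dz": 0.029, "yaw": 0, "claw": -0.355}, {"dx": -0.032, "dy": 0, "dz": 0.045, "yaw": 0, "claw": -0.355}, {"dx": -0.04, "dy": 0, "dz": 0.06, "yaw": 0, "claw": -0.355}, {"dx": -0.046, "dy": 0, "dz": 0.073, "yaw": 0, "claw": -0.355}, {"dx": -0.05, "dy": 0, "dz": 0.085, "yaw": 0, "claw": -0.355}, {"dx": -0.05, "dy": 0, "dz": 0.085, "yaw": 0, "claw": -0.355}])

```text
time: 22.08
tool_pos: [0.4909, 0.0306, 0.0276]
tool_rot: [-0.0, 0.995, -0.099, -0.0]
contact_force: [0.5, -1.0, -1.9]
gripper_width: 0.678
grasp_force: 6.3
```

```bash
python3 -c "
from h import *
go(.637,.001,.12,-11.4);spot()"
```

```text
dx dy dz yaw [ 2.981e-01  3.000e-04 -1.851e-01  1.000e-04] now [0.4909 0.0306 0.0276] yaw -11.39 tilt [-0.001  0.    -1.   ] F [ 0.5 -1.  -1.9] w 0.678 g 6.3 t 22.07
spot px [301.  235.9] 69 P [0.5357 0.0216 0.0589] along d 0.0455 dz 0.031
```

Call:
send_rows(increments=[{"dx": -0.001, "dy": 0, "dz": 0.006, "yaw": 0, "claw": -0.355}, {"dx": -0.002, "dy": 0, "dz": 0.012, "yaw": 0, "claw": -0.355}, {"dx": -0.002, "dy": 0, "dz": 0.016, "yaw": 0, "claw": -0.355}, {"dx": -0.002, "dy": 0, "dz": 0.019, "yaw": 0, "claw": -0.355}])

```text
time: 22.62
tool_pos: [0.4902, 0.0308, 0.0187]
tool_rot: [-0.0, 0.995, -0.099, -0.0]
contact_force: [-1.2, 0.4, 0.1]
gripper_width: 0.673
grasp_force: 6.7
```

```bash
python3 -c "
from h import *
go(.637,.001,.12,-11.4);spot()"
```

```text
dx dy dz yaw [ 2.995e-01  4.000e-04 -2.027e-01  2.000e-04] now [0.4902 0.0308 0.0187] yaw -11.38 tilt [-0.  0. -1.] F [-1.2  0.4  0.1] w 0.673 g 6.7 t 22.62
spot px [301.2 236.9] 60 P [0.5341 0.0219 0.0541] along d 0.0448 dz 0.0356
```

Call:
send_rows(increments=[{"dx": 0, "dy": 0, "dz": 0.002, "yaw": 0, "claw": -0.358}, {"dx": 0, "dy": 0, "dz": 0.002, "yaw": 0, "claw": -0.37}, {"dx": 0, "dy": 0, "dz": 0.002, "yaw": 0, "claw": -0.45}, {"dx": 0, "dy": 0, "dz": 0.002, "yaw": 0, "claw": -0.7}, {"dx": 0, "dy": 0, "dz": -0.04, "yaw": 0, "claw": -0.8}, {"dx": 0, "dy": 0, "dz": -0.15, "yaw": 0, "claw": -1}, {"dx": 0, "dy": 0, "dz": -0.27, "yaw": 0, "claw": -1}, {"dx": 0, "dy": 0, "dz": -0.39, "yaw": 0, "claw": -1}, {"dx": 0, "dy": 0, "dz": -0.42, "yaw": 0, "claw": -1}])

```text
time: 23.8
tool_pos: [0.4927, 0.0305, 0.2347]
tool_rot: [-0.0, 0.995, -0.099, 0.005]
contact_force: [0.2, -0.5, -1.0]
gripper_width: 0.998
grasp_force: 0.0
```

```bash
cat > m.py <<'E'
from h import *
t=manip.grab_frame("top");s=manip.grab_frame("scene")
for n,im,w,wr in(("top",t,(170,310,150,290),(80,115,195,225)),("scene",s,(225,380,195,300),(435,470,220,252))):
    H=hsv(im);B=((H[...,0]>105)&(H[...,0]<130)&(H[...,1]>120)).astype(np.uint8)
    c=blob(B,w);k=cv2.fillPoly(np.zeros_like(B),[cv2.convexHull(c.astype(np.int32))],1)
    Y=((H[...,0]>15)&(H[...,0]<32)&(H[...,1]>150)&(H[...,2]>70))&(k>0);v,u=np.nonzero(Y)
    print(n,"lid",rect(plane(n,c,.054)),"spot",len(u),(plane(n,[(u.mean(),v.mean())],.054)*1000).round(1))
H=hsv(t);R=(((H[...,0]<8)|(H[...,0]>172))&(H[...,1]>150)&(H[...,2]>140)).astype(np.uint8)
print("post",rect(plane("top",blob(R,(80,115,195,225)),.132)))
H=hsv(s);R=(((H[...,0]<8)|(H[...,0]>172))&(H[...,1]>150)&(H[...,2]>170)).astype(np.uint8)
print("post",rect(plane("scene",blob(R,(435,470,220,252)),.132)))
W=((hsv(t)[...,1]<60)&(hsv(t)[...,2]>120)).astype(np.uint8);print("beam",rect(plane("top",blob(W,(70,140,190,240)),.086)))
go(.517,.336,.2,-17.3);go(.517,.336,.2,72.7)
E
python3 m.py
```

```text
top lid [487.1  45.7   6.8   5.1  46.9] spot 0 [[nan nan nan]]
scene lid [542.5  22.4 120.1  56.9 -11.6] spot 58 [[534.4  22.7  54. ]]
post [517.7 337.   26.5  25.6 -22. ]
post [518.2 339.6  26.9  25.9 -17.9]
beam [517.  338.1 111.8  66.2  72.3]
dx dy dz yaw [-0.0707 -0.6088  0.0625  0.0688] now [0.4914 0.0306 0.2312] yaw -11.39 tilt [ 0.005 -0.    -1.   ] F [-0.1 -0.2 -0.2] w 1.002 g 0.0 t 23.9
dx dy dz yaw [-0.0707 -0.6088  0.0625 -0.9784] now [0.4914 0.0306 0.2312] yaw -11.39 tilt [ 0.005 -0.    -1.   ] F [-0.1 -0.2 -0.2] w 1.002 g 0.0 t 23.9m.py:7: RuntimeWarning: Mean of empty slice.
  print(n,"lid",rect(plane(n,c,.054)),"spot",len(u),(plane(n,[(u.mean(),v.mean())],.054)*1000).round(1))
  ret = ret.dtype.type(ret / rcount)
```

Call:
send_rows(increments=[{"dx": -0.071, "dy": -0.612, "dz": 0, "yaw": 0.07, "claw": -1}, {"dx": -0.071, "dy": -0.612, "dz": 0, "yaw": 0.07, "claw": -1}, {"dx": -0.071, "dy": -0.612, "dz": 0, "yaw": 0.07, "claw": -1}, {"dx": -0.071, "dy": -0.612, "dz": 0, "yaw": 0.07, "claw": -1}, {"dx": -0.071, "dy": -0.612, "dz": 0, "yaw": 0.07, "claw": -1}, {"dx": -0.071, "dy": -0.612, "dz": 0.08, "yaw": 0.07, "claw": -1}, {"dx": -0.071, "dy": -0.612, "dz": 0.08, "yaw": 0.07, "claw": -1}, {"dx": -0.071, "dy": -0.612, "dz": 0.08, "yaw": 0.07, "claw": -1}])

```text
time: 24.9
tool_pos: [0.5154, 0.337, 0.1877]
tool_rot: [0.001, 0.988, -0.152, -0.001]
contact_force: [0.6, 0.2, 1.5]
gripper_width: 0.998
grasp_force: 0.0
```

```bash
cat > l.py <<'E'
from h import *
t=manip.grab_frame("top")
H=hsv(t);B=((H[...,0]>105)&(H[...,0]<130)&(H[...,1]>120)).astype(np.uint8)
c=blob(B,(170,310,150,290));k=cv2.fillPoly(np.zeros_like(B),[cv2.convexHull(c.astype(np.int32))],1)
Y=((H[...,0]>15)&(H[...,0]<32)&(H[...,1]>150)&(H[...,2]>70))&(k>0);v,u=np.nonzero(Y)
print("lid",rect(plane("top",c,.054)),"spot",len(u),(plane("top",[(u.mean(),v.mean())],.054)*1000).round(1))
go(.518,.338,.094,-17.5)
E
python3 l.py
```

```text
lid [534.2  21.  109.6  56.7 -11.5] spot 41 [[535.1  21.8  54. ]]
dx dy dz yaw [ 0.003  -0.0027  0.1904  0.0005] now [0.5161 0.3372 0.1892] yaw -17.46 tilt [ 0.  0. -1.] F [-1.4  0.3  0. ] w 1.0 g 0.0 t 24.95
```

Call:
send_rows(increments=[{"dx": 0.003, "dy": -0.002, "dz": 0.08, "yaw": 0, "claw": -1}, {"dx": 0.003, "dy": -0.002, "dz": 0.14, "yaw": 0, "claw": -1}, {"dx": 0.003, "dy": -0.002, "dz": 0.17, "yaw": 0, "claw": -1}, {"dx": 0.003, "dy": -0.002, "dz": 0.186, "yaw": 0, "claw": -1}, {"dx": 0.003, "dy": -0.002, "dz": 0.186, "yaw": 0, "claw": 0}, {"dx": 0.003, "dy": -0.002, "dz": 0.186, "yaw": 0, "claw": 0.2}, {"dx": 0.003, "dy": -0.002, "dz": 0.186, "yaw": 0, "claw": 0.5}, {"dx": 0.003, "dy": -0.002, "dz": 0.186, "yaw": 0, "claw": 1}, {"dx": 0.003, "dy": -0.002, "dz": 0.186, "yaw": 0, "claw": 1}, {"dx": 0.003, "dy": -0.002, "dz": 0.186, "yaw": 0, "claw": 1}])

```text
time: 26.2
tool_pos: [0.5184, 0.339, 0.0971]
tool_rot: [-0.001, 0.989, -0.151, 0.001]
contact_force: [0.5, 2.2, 5.4]
gripper_width: 0.341
grasp_force: 61.5
```

```bash
python3 -c "
from h import *
go(.518,.338,.094,-17.5)"
```

```text
dx dy dz yaw [-0.0002  0.0021  0.0063  0.0013] now [0.5184 0.339  0.0971] yaw -17.39 tilt [ 0.002  0.002 -1.   ] F [0.5 2.2 5.4] w 0.341 g 61.5 t 26.2
```

Call:
send_rows(increments=[{"dx": 0, "dy": 0, "dz": -0.02, "yaw": 0, "claw": 1}, {"dx": 0, "dy": 0, "dz": -0.06, "yaw": 0, "claw": 1}, {"dx": 0, "dy": 0, "dz": -0.12, "yaw": 0, "claw": 1}, {"dx": 0, "dy": 0, "dz": -0.18, "yaw": 0, "claw": 1}, {"dx": 0, "dy": 0, "dz": -0.21, "yaw": 0, "claw": 1}, {"dx": 0, "dy": 0, "dz": -0.21, "yaw": 0, "claw": 1}])

```text
time: 26.95
tool_pos: [0.5181, 0.3384, 0.2022]
tool_rot: [-0.001, 0.988, -0.151, 0.001]
contact_force: [-0.7, -0.3, -5.5]
gripper_width: 0.343
grasp_force: 60.4
```

```bash
python3 -c "
from h import *
go(.5347,.022,.2,-11.4);go(.5347,.022,.109,-11.4)"
```

```text
dx dy dz yaw [ 0.221   0.5938  0.0039 -0.0699] now [0.5181 0.3384 0.2022] yaw -17.41 tilt [ 0.002  0.001 -1.   ] F [-0.7 -0.3 -5.5] w 0.343 g 60.4 t 26.95
dx dy dz yaw [ 0.2207  0.5941  0.1859 -0.0699] now [0.5181 0.3384 0.2022] yaw -17.41 tilt [ 0.002  0.001 -1.   ] F [-0.7 -0.3 -5.5] w 0.343 g 60.4 t 26.95
```

Call:
send_rows(increments=[{"dx": 0.011, "dy": 0.03, "dz": 0, "yaw": 0, "claw": 1}, {"dx": 0.03, "dy": 0.08, "dz": 0, "yaw": -0.01, "claw": 1}, {"dx": 0.056, "dy": 0.15, "dz": 0, "yaw": -0.02, "claw": 1}, {"dx": 0.086, "dy": 0.23, "dz": 0, "yaw": -0.03, "claw": 1}, {"dx": 0.115, "dy": 0.31, "dz": 0, "yaw": -0.04, "claw": 1}, {"dx": 0.145, "dy": 0.39, "dz": 0, "yaw": -0.05, "claw": 1}, {"dx": 0.175, "dy": 0.47, "dz": 0, "yaw": -0.06, "claw": 1}, {"dx": 0.197, "dy": 0.53, "dz": 0, "yaw": -0.07, "claw": 1}, {"dx": 0.212, "dy": 0.57, "dz": 0, "yaw": -0.07, "claw": 1}, {"dx": 0.219, "dy": 0.588, "dz": 0, "yaw": -0.07, "claw": 1}, {"dx": 0.221, "dy": 0.594, "dz": 0, "yaw": -0.07, "claw": 1}, {"dx": 0.221, "dy": 0.594, "dz": 0, "yaw": -0.07, "claw": 1}])

```text
time: 28.45
tool_pos: [0.5339, 0.0222, 0.2004]
tool_rot: [-0.0, 0.995, -0.099, -0.0]
contact_force: [-0.2, -0.6, -4.7]
gripper_width: 0.345
grasp_force: 60.6
```

```bash
python3 -c "
from h import *
go(.5347,.022,.109,-11.4)
t=manip.grab_frame('top');s=manip.grab_frame('scene')
f=lambda i:cv2.resize(i,(400,400),interpolation=cv2.INTER_CUBIC)
cv2.imwrite('pics/c8.png',np.hstack([f(s[150:310,220:380]),f(t[145:295,165:315])])[:,:,::-1])"
```

```text
dx dy dz yaw [0.0018 0.     0.1827 0.0004] now [0.5339 0.0222 0.2004] yaw -11.37 tilt [-0.001  0.    -1.   ] F [-0.2 -0.6 -4.7] w 0.345 g 60.6 t 28.45
```

View pics/c8.png

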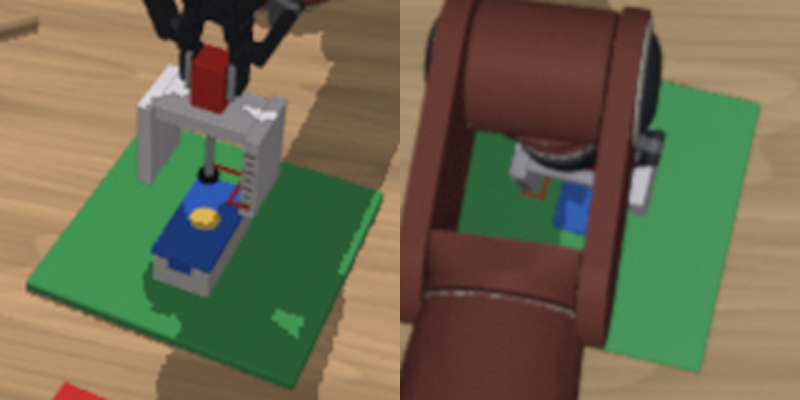

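The scene half shows the gauge held over the lid-up box, with the foot at about (303,220) and the spot at (301,237). I'll check how they line up numerically.

```bash
python3 -c "
from h import *
s=manip.grab_frame('scene');m=(s.max(2)<45).astype(np.uint8)
c=blob(m,(292,315,212,229));print(c.min(0),c.max(0),len(c));q=(c.min(0)+c.max(0))/2
for z in(.104,.107,.11):print(plane('scene',[q],z).round(4))
print(proj('scene',[[.5347,.022,.105]]))"
```

```text
[300. 217.] [306. 222.] 22
[[0.5294 0.023  0.104 ]]
[[0.5327 0.0236 0.107 ]]
[[0.5359 0.0241 0.11  ]]
[[302.07530285 220.65324929]]
```

Call:
send_rows(increments=[{"dx": 0.001, "dy": 0, "dz": 0.03, "yaw": 0, "claw": 1}, {"dx": 0.001, "dy": 0, "dz": 0.06, "yaw": 0, "claw": 1}, {"dx": 0.001, "dy": 0, "dz": 0.09, "yaw": 0, "claw": 1}, {"dx": 0.001, "dy": 0, "dz": 0.12, "yaw": 0, "claw": 1}, {"dx": 0.001, "dy": 0, "dz": 0.145, "yaw": 0, "claw": 1}, {"dx": 0.001, "dy": 0, "dz": 0.16, "yaw": 0, "claw": 1}, {"dx": 0.001, "dy": 0, "dz": 0.168, "yaw": 0, "claw": 1}, {"dx": 0.001, "dy": 0, "dz": 0.174, "yaw": 0, "claw": 1}, {"dx": 0.001, "dy": 0, "dz": 0.177, "yaw": 0, "claw": 1}, {"dx": 0.001, "dy": 0, "dz": 0.177, "yaw": 0, "claw": 1}])

```text
time: 29.85
tool_pos: [0.5349, 0.0216, 0.1126]
tool_rot: [0.0, 0.995, -0.099, 0.0]
contact_force: [-0.7, -0.1, -4.4]
gripper_width: 0.346
grasp_force: 60.7
```

Call:
send_rows(increments=[{"dx": 0, "dy": 0, "dz": 0.002, "yaw": 0, "claw": 1}, {"dx": 0, "dy": 0, "dz": 0.003, "yaw": 0, "claw": 1}, {"dx": 0, "dy": 0, "dz": 0.003, "yaw": 0, "claw": 1}])

```text
time: 30.22
tool_pos: [0.5349, 0.0216, 0.111]
tool_rot: [0.0, 0.995, -0.099, 0.0]
contact_force: [0.0, 0.0, -4.1]
gripper_width: 0.348
grasp_force: 60.8
```

Call:
send_rows(increments=[{"dx": 0, "dy": 0, "dz": 0.001, "yaw": 0, "claw": 1}, {"dx": 0, "dy": 0, "dz": 0.002, "yaw": 0, "claw": 1}, {"dx": 0, "dy": 0, "dz": 0.003, "yaw": 0, "claw": 1}, {"dx": 0, "dy": 0, "dz": 0.003, "yaw": 0, "claw": 1}])

```text
time: 30.72
tool_pos: [0.5349, 0.0217, 0.1094]
tool_rot: [0.0, 0.995, -0.099, 0.0]
contact_force: [1.2, -0.4, -3.6]
gripper_width: 0.339
grasp_force: 60.8
```

Call:
send_rows(increments=[{"dx": 0, "dy": 0, "dz": 0.001, "yaw": 0, "claw": 1}, {"dx": 0, "dy": 0, "dz": 0.002, "yaw": 0, "claw": 1}, {"dx": 0, "dy": 0, "dz": 0.003, "yaw": 0, "claw": 1}, {"dx": 0, "dy": 0, "dz": 0.003, "yaw": 0, "claw": 1}])

```text
time: 31.22
tool_pos: [0.5351, 0.0217, 0.109]
tool_rot: [0.0, 0.995, -0.099, 0.0]
contact_force: [-3.4, 0.9, 5.7]
gripper_width: 0.342
grasp_force: 62.0
```

Call:
send_rows(increments=[{"dx": 0, "dy": 0, "dz": -0.001, "yaw": 0, "claw": 0.3}, {"dx": 0, "dy": 0, "dz": -0.001, "yaw": 0, "claw": 0.2}, {"dx": 0, "dy": 0, "dz": -0.001, "yaw": 0, "claw": 0}, {"dx": 0, "dy": 0, "dz": -0.001, "yaw": 0, "claw": -0.4}, {"dx": 0, "dy": 0, "dz": -0.001, "yaw": 0, "claw": -0.6}, {"dx": 0, "dy": 0, "dz": -0.001, "yaw": 0, "claw": -0.6}, {"dx": 0, "dy": 0, "dz": -0.04, "yaw": 0, "claw": -0.6}, {"dx": 0, "dy": 0, "dz": -0.1, "yaw": 0, "claw": -0.6}, {"dx": 0, "dy": 0, "dz": -0.2, "yaw": 0, "claw": -0.6}, {"dx": 0, "dy": 0, "dz": -0.3, "yaw": 0, "claw": -0.6}, {"dx": 0, "dy": -0.1, "dz": -0.3, "yaw": 0, "claw": -0.6}, {"dx": 0, "dy": -0.3, "dz": -0.3, "yaw": 0, "claw": -0.6}, {"dx": 0, "dy": -0.45, "dz": -0.3, "yaw": 0, "claw": -0.6}, {"dx": 0, "dy": -0.5, "dz": -0.3, "yaw": 0, "claw": -0.6}, {"dx": 0, "dy": -0.5, "dz": -0.3, "yaw": 0, "claw": -0.6}])

```text
time: 33.1
tool_pos: [0.5841, 0.2702, 0.2592]
tool_rot: [-0.001, 0.995, -0.097, 0.001]
contact_force: [-0.7, -0.9, -0.1]
gripper_width: 0.8
grasp_force: 0.0
```

```bash
python3 -c "
from h import *
go(.5347,.022,.109,-11.4)
t=manip.grab_frame('top');s=manip.grab_frame('scene')
f=lambda i:cv2.resize(i,(400,400),interpolation=cv2.INTER_CUBIC)
cv2.imwrite('pics/c9.png',np.hstack([f(s[170:290,245:365]),f(t[165:275,185:295])])[:,:,::-1])
H=hsv(t);R=(((H[...,0]<8)|(H[...,0]>172))&(H[...,1]>150)&(H[...,2]>140)).astype(np.uint8)
print('post',rect(plane('top',blob(R,(185,295,165,275)),.144)))
W=((hsv(t)[...,1]<60)&(hsv(t)[...,2]>120)).astype(np.uint8);print('beam',rect(plane('top',blob(W,(185,295,165,275)),.098)))"
```

```text
dx dy dz yaw [-0.0012  0.5064  0.2998  0.0029] now [0.5841 0.2702 0.2592] yaw -11.15 tilt [ 0.001  0.001 -1.   ] F [-0.7 -0.9 -0.1] w 0.8 g 0.0 t 33.1
post [533.5  21.2  26.8  26.5 -11.7]
beam [533.1  21.1 111.3  66.9  78.8]
```

View pics/c9.png

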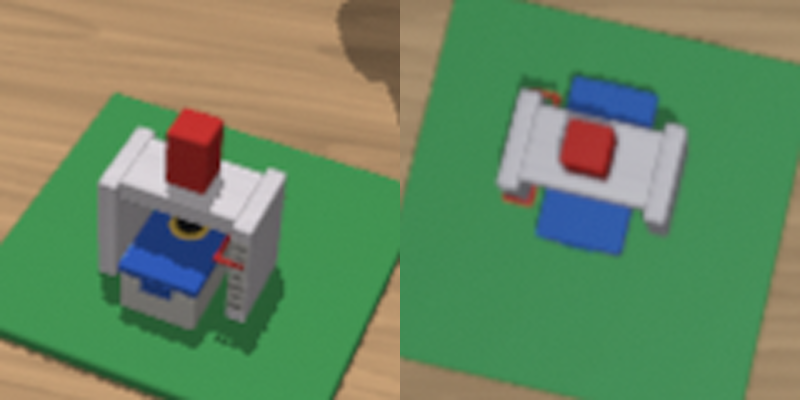

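The gauge stands astride the lid-up box. Its foot is on the yellow spot, with a yellow ring showing around it at crop (190,225), and both legs are on the board.

```bash
python3 -c "
from plant import manip
print(manip.job_done())"
```

```text
the job is handed in; nothing more can be done
None
```

The meal box now lies lid up on the green board, with the gauge standing astride it, both legs on the board and its foot on the yellow spot; I handed the job in at about 33 s of the 72 s allowed, and no verdict came back.

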